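Sweep three washers through the gate into the slot

ROBOT

A 7-joint arm with a two-finger parallel gripper is mounted at the origin on the work surface. World frame = base frame: x ahead of the robot, y to its left, z up, the work surface at z = 0. Lengths are in m, angles in rad, forces in N, time in s.
With the tool pointing down it reaches from about 0.425 to 0.875 m from the base axis. Payload 4.7 kg.
Tool frame: the origin (TCP) lies midway between the tips of the shut fingers; the grasp point (between the pads) lies ctrl.grasp_offset behind it (ctrl.grasp_offset is the distance from the TCP to the grasp point, in m); z points along the fingers, y is the line along which they close (so a half turn about z gives the same grasp; the last joint's range is limited). The gripper opens to 87 mm and grips with 3 to 60 N. Pads are 19 mm wide; open, the fingers measure 117 mm over their backs; the gripper's body (75 mm by 190 mm) begins 51 mm behind the grasp point.
Start: joints at [1.118, 0.321, -0.07, 1.45, 0.023, 1.371, -0.057], TCP at [0.293, -0.58, 0.223] pointing down, gripper open.
Joint ranges: [-2.86, 2.86], [-0.3, 2.09], [-1.38, 1.24], [0.06, 2.45], [-1.56, 4.7], [0.09, 2.05], [-2.69, 2.69]. Speed limits (rad/s): [2.57, 2.57, 3.14, 3.14, 3.14, 3.14, 3.14].

INTERFACE

Orientations are given as a rotation vector (axis times angle).
In Python, from bench import ctrl gives the robot as it stands. The module is installed in compiled form; this text tells all that it offers.
- The arm moves only by the tool jog_arm, never from a script. Its argument "moves" is one flat list of numbers, 7 for each row, row after row: the shift along the tool's x, y, z in units of 30 cm (1.0 is 30 cm), then the turn, a rotation vector about the tool's x, y, z in units of 60 degrees (1.0 is 60 degrees), then the gripper's target within -1 to 1 (fully open at 1, half-way at 0, shut at -1). In form: [x, y, z, wx, wy, wz, fingers, x, y, z, wx, wy, wz, fingers, ...]. A call has exactly 8 rows; each row is the pose to reach, as a shift and turn from the pose commanded when the call began, along the tool's axes at that moment; what a row does not reach only later rows make up. A row lasts 1/8 s, in which the tool goes at most 62.5 mm and 10.7 degrees, less where a joint would pass 70% of its speed; a pose out of reach is approached as far as the arm can. A call with a number of a shift or a turn outside -1 to 1 is refused whole. A call with a gripper value outside its range is refused whole. The fingers move at their own pace and stop on an object; "newtons" is the grip in N (left out, the last holds). Time passes only in rows, so rows that repeat a pose let the fingers close, or fill a call up. It gives the time, the measured TCP pose, the force, the opening and the grip force at its end, in the units of the state.
- ctrl.get_state(): the state, without advancing time (a new reading comes with each control period).
- ctrl.get_image(name): name is "side" or "top"; returns a dict with "pixels" (420x560x3 uint8, red, green, blue), "fx", "fy", "cx", "cy" (pixels), "xyz" and "rotation" of the camera in the world. Camera axes: x right, y up, looking along -z (the intrinsics and any distortion apply to the point x, -y, -z); pixel columns grow to the right and rows downward; lengths in m; the calibration is good to about 2 mm. A picture is of the moment at which its call begins. There is no depth.
- ctrl.close_job(): hands the job in; it is judged then, once.
The state is a dict: "time": time; "joint_positions": joint angles; "qd": joint speeds; "joint_torque": joint torques, N m; "position": TCP position; "tool_rot": TCP orientation; "ft_force": force on the tool from outside, world axes, zero at the start; "torque": the same for the moment, N m; "grip_width": opening from 0.0 (shut) to 1.0 (fully open); "grip_force": force on a finger pad.
Only numpy, scipy, OpenCV 4.12 (cv2) and the standard library are available. Lean on these libraries where they do the work, as an engineer would, in place of code of your own. Each camera call takes 0.05 s, during which the arm holds its last target. There are 200 camera calls.

TASK

On the black kitting tray, sweep the three loose steel washers with your fingertips along the deck and through the gate in the fence, one at a time, so that each drops into the slot behind it before the next one follows. Only slide them, never pick one up, and leave the nut and the ceramic insulator on the tray and the tools beside it where they are.

Things in the scene. Friction and masses are not known exactly. Their poses are not given: they have to be found in the camera images.
- tray: Black plastic kitting tray with aluminium walls, fixed. Origin on the bench top, on the tray's centre line; x is the sweep direction (away from the robot, up to 0.35 rad from the robot's x), y left, z up. Flat deck 60 mm above the bench, x -170 to 54 mm, y +-135 mm. Near lip (x -175 to -170 mm) stands 6 mm above the deck, side rims (y +-135 to +-140 mm) 14 mm.
- gate (a point): Middle of the gate at deck height (tray x 52, y 0, z 60 mm; axes as the tray's). The gate is a 40 mm wide opening in a straight aluminium fence that crosses the deck: 4 mm thick (tray x 50 to 54 mm), 20 mm above the deck.
- slot (a point): Middle of the slot's floor (tray x 77, y 0, z 5 mm; axes as the tray's). The slot is a white-floored pocket right behind the fence: tray x 54 to 100 mm, y +-45 mm, 55 mm deep below the deck; the wall beyond it stands 14 mm above the deck.
- washer1: One of three identical loose thick plain steel washers: 30 mm across, 13 mm bore, 8 mm thick, about 30 g, lying flat on the near half of the deck, its origin, the centre of its underside, 60 mm above the bench. It slides freely and tips into the slot once its centre is some 3 mm past the deck's edge (tray x 54 mm). All three fit in the slot, even stacked.
- washer2: One of three identical loose thick plain steel washers: 30 mm across, 13 mm bore, 8 mm thick, about 30 g, lying flat on the near half of the deck, its origin, the centre of its underside, 60 mm above the bench. It slides freely and tips into the slot once its centre is some 3 mm past the deck's edge (tray x 54 mm). All three fit in the slot, even stacked.
- washer3: One of three identical loose thick plain steel washers: 30 mm across, 13 mm bore, 8 mm thick, about 30 g, lying flat on the near half of the deck, its origin, the centre of its underside, 60 mm above the bench. It slides freely and tips into the slot once its centre is some 3 mm past the deck's edge (tray x 54 mm). All three fit in the slot, even stacked.
- nut_mid (a point): Centre (half-way up) of a loose steel hexagon nut, 24 mm across flats, 13 mm thick, lying flat on the deck off to one side near the fence. To be left alone.
- insulator_mid (a point): Centre (half-way up) of a loose white ribbed ceramic insulator, 28 mm across, 45 mm tall, standing upright on the deck off to one side near the fence, its z axis up. To be left alone.
- wrench_a_grip (a point): Loose steel spanner, 150 mm long, lying flat on the bench beside the tray; point on its handle. To be left alone.
- wrench_b_grip (a point): Loose steel spanner, 130 mm long, lying flat on the bench beside the tray; point on its handle. To be left alone.
- screwdriver_grip (a point): Loose screwdriver, 170 mm long, lying on the bench beside the tray; point on its handle. To be left alone.
Mind the look-alikes: they are no part of the job. What is shaped like the washer2 but red is not meant. What is shaped like the washer1 but purple is not meant.

How it is judged:
By the outcome, as a careful person would: the job done as asked, in the order asked, and still so for the second after the job is handed in, with the robot touching nothing.
It also fails if it takes over 67 s, if anything falls off the work surface, if the arm or the gripper's body presses on something with over 40 N, if the wrist force passes 120 N, or if a joint passes its speed limit or range.

## Working session

There is one attempt and no reset: what is moved stays moved. The work goes in short steps, Python scripts to look and compute and a tool call to move; the robot and the scene stay as the last step left them, time stands still between calls to the robot, and variables do not carry over. Pictures are saved under pics/ and viewed, at most 10 in all, crops included, and the job is handed in when it is done.

Besides the shell and the picture viewer there is one more tool, called as name(argument=value, ...) on one line, values as JSON. jog_arm: Moves the arm, as the interface text tells. Its arguments: {"type":"object","properties":{"moves":{"type":"array"},"newtons":{"type":"number"}},"required":["moves"]}

```bash
mkdir -p pics
python3 - <<'E'
from bench import ctrl
import cv2,numpy as np,pickle
for n in("top","side"):
    im=ctrl.get_image(n); pickle.dump(im,open(n+".pkl","wb"))
    cv2.imwrite(f"pics/{n}0.png",im["pixels"][:,:,::-1])
    print(n,{k:(np.round(v,4).tolist()) for k,v in im.items() if k!="pixels"})
s=ctrl.get_state();print(s,ctrl.grasp_offset)
E
```

```text
top {'fx': 391.9248, 'fy': 391.9248, 'cx': 275.3686, 'cy': 208.0428, 'xyz': [0.3502, 0.0618, 0.9891], 'rotation': [0.0992, -0.1532, -1.5477]}
side {'fx': 539.2371, 'fy': 539.2371, 'cx': 281.0433, 'cy': 202.4868, 'xyz': [-0.0601, 0.6291, 0.8028], 'rotation': [0.3997, -0.9786, -2.2325]}
{'time': 0.1, 'joint_positions': array([ 1.11808971,  0.32176749, -0.07012038,  1.45155134,  0.02261646,
        1.37081365, -0.05688962]), 'qd': array([-0.00095552, -0.00238366,  0.00065935, -0.00210643,  0.0008342 ,
        0.00040691,  0.00027946]), 'joint_torque': array([ 1.43049579e-04, -4.92569876e+01, -4.05533854e-01, -3.13400745e+01,
       -6.42759749e-02,  3.94937466e-02,  6.55022362e-06]), 'position': array([ 0.29226934, -0.58002342,  0.22155992]), 'tool_rot': array([-3.05474694e+00, -7.26345271e-01,  7.85883189e-04]), 'ft_force': array([-0.1159056 , -1.00609766,  0.17126765]), 'torque': array([-0.04000538, -0.03494513,  0.00198354]), 'grip_force': 0.0, 'grip_width': 0.9955833779293994} 0.0187
```

View pics/top0.png

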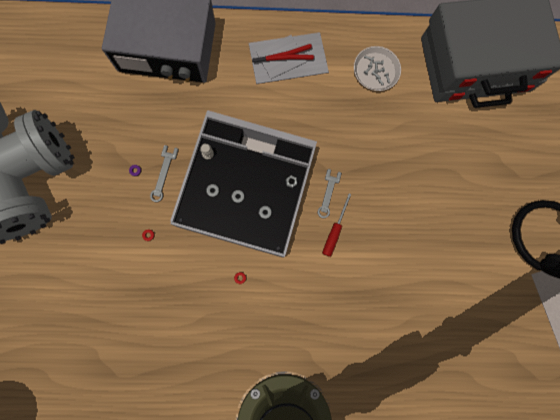

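View pics/side0.png

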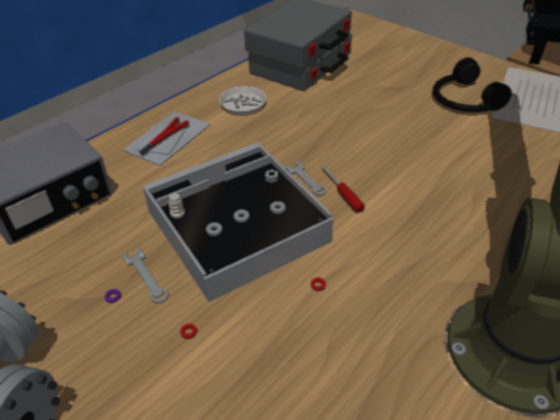

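The top view shows three grey washers on the black deck at (212,190), (238,196) and (265,212), with the nut at (291,181) and the insulator at (207,150). The red rings at (148,235) and (240,278) and the purple ring at (135,170) are the look-alikes. They lie on the bench, so the three grey ones on the deck are the washers meant. I'll confirm that in an enlarged crop.

```bash
cat > h.py <<'E'
import numpy as np,cv2,pickle
from scipy.spatial.transform import Rotation as R
def ray(im,u,v,z):
    d=R.from_rotvec(im["rotation"]).apply([(u-im["cx"])/im["fx"],-(v-im["cy"])/im["fy"],-1.])
    o=np.array(im["xyz"]); return (o+d*(z-o[2])/d[2])
def proj(im,p):
    q=R.from_rotvec(im["rotation"]).inv().apply(np.array(p)-im["xyz"])
    return im["cx"]-im["fx"]*q[0]/q[2], im["cy"]+im["fy"]*q[1]/q[2]
E
python3 - <<'E'
from h import *
im=pickle.load(open("top.pkl","rb"));p=im["pixels"]
c=cv2.resize(p[105:260,165:325],None,fx=3.8,fy=3.8,interpolation=cv2.INTER_CUBIC)
cv2.imwrite("pics/crop.png",c[:,:,::-1])
for n in("top","side"):
    im=pickle.load(open(n+".pkl","rb"));p=im["pixels"]
    m=(p.min(2)>95).astype(np.uint8)
    k,l,s,ce=cv2.connectedComponentsWithStats(m)
    for i in range(1,k):
        if 25<s[i,4]<700 and (165<ce[i,0]<325 and 105<ce[i,1]<260): print(n,s[i].tolist(),ce[i].round(1),ray(im,*ce[i],.067).round(4))
E
```

```text
top [201, 144, 9, 15, 92] [204.9 150.2] [0.639  0.2047 0.067 ]
top [287, 176, 10, 11, 53] [291.2 181.1] [ 0.5671 -0.006   0.067 ]
top [207, 185, 11, 11, 84] [212.1 190.1] [0.5405 0.183  0.067 ]
top [232, 191, 12, 11, 84] [237.4 196. ] [0.5275 0.1223 0.067 ]
top [259, 206, 12, 12, 87] [264.7 211.7] [0.491  0.0564 0.067 ]
side [266, 171, 11, 7, 30] [271.  174.6] [ 0.5702 -0.0094  0.067 ]
side [271, 202, 13, 10, 81] [277.1 206.2] [0.4924 0.0551 0.067 ]
side [235, 210, 13, 10, 81] [241.  214.8] [0.5289 0.121  0.067 ]
side [204, 217, 129, 62, 364] [267.7 248.2] [0.4274 0.1507 0.067 ]
side [207, 223, 14, 11, 90] [213.5 227.9] [0.5421 0.182  0.067 ]
```

View pics/crop.png

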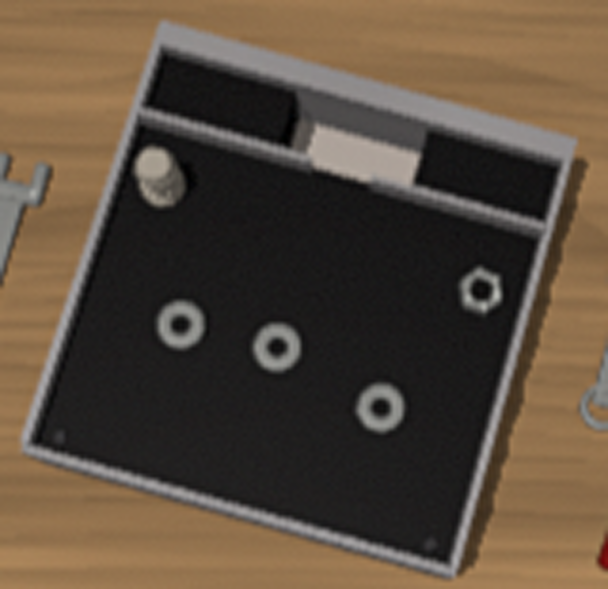

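The crop confirms three plain grey washers on the deck, at crop (181,324), (277,347) and (381,408). Nothing coloured is on the tray. Next I'll fit the tray pose from its corners, the fence ends and the gate.

```bash
cat >> h.py <<'E'
def tray():
    return np.load("tray.npy")
def toW(t,p): c,s=np.cos(t[2]),np.sin(t[2]); p=np.asarray(p);return np.array([t[0]+c*p[...,0]-s*p[...,1],t[1]+s*p[...,0]+c*p[...,1]]).T
def toT(t,p):
    c,s=np.cos(t[2]),np.sin(t[2]); d=np.asarray(p)[...,:2]-t[:2];return np.array([c*d[...,0]+s*d[...,1],-s*d[...,0]+c*d[...,1]]).T
E
python3 - <<'E'
from h import *
from scipy.optimize import least_squares
im=pickle.load(open("top.pkl","rb"))
P=[((25,449),(-.175,.14),.068),((455,574),(-.175,-.14),.068),((137,120),(.05,.135),.08),((541,234),(.05,-.135),.08),((312,167),(.05,.02),.06),((372,187),(.05,-.02),.06)]
W=np.array([ray(im,165+(a+.5)/3.8-.5,105+(b+.5)/3.8-.5,z)[:2] for (a,b),_,z in P]);L=np.array([p[1] for p in P])
r=least_squares(lambda t:(toW(t,L)-W).ravel(),[.53,.1,.2],loss="soft_l1",f_scale=.003)
t=r.x;print(t,(r.fun.reshape(-1,2)*1e3).round(1).tolist());np.save("tray.npy",t)
w=np.array([[.5413,.1825],[.5282,.1217],[.4917,.0558],[.568,-.007]])
print("washers+nut tray mm",(toT(t,w)*1e3).round(1).tolist())
print("gate",toW(t,[.052,0]),proj(im,[*toW(t,[.052,0]),.06]),"ins",(toT(t,ray(im,165+162/3.8,105+195/3.8,.06))*1e3).round(1))
from bench import ctrl
s=ctrl.get_state();print(R.from_rotvec(s["tool_rot"]).as_matrix().round(3))
sm=pickle.load(open("side.pkl","rb"))
print("side gate mid top/bottom px",proj(sm,[*toW(t,[.05,.02]),.08]),proj(sm,[*toW(t,[.05,-.02]),.08]))
p=cv2.resize(sm["pixels"][140:300,135:340],None,fx=3.8,fy=3.8,interpolation=cv2.INTER_CUBIC)
for q in [(.05,.02,.06),(.05,-.02,.06),(.05,.135,.08),(.05,-.135,.08),(-.17,.135,.06),(-.17,-.135,.06)]:
    u,v=proj(sm,[*toW(t,q[:2]),q[2]]);cv2.circle(p,(int((u+.5-135)*3.8),int((v+.5-140)*3.8)),3,(255,0,0),-1)
cv2.imwrite("pics/sidecrop.png",p[:,:,::-1])
E
```

```text
[ 0.59174897  0.09735463 -0.26138525] [[-0.9, 2.8], [-1.4, -0.9], [5.5, 0.6], [3.5, -3.3], [-2.8, 0.0], [-0.8, 0.4]]
washers+nut tray mm [[-70.7, 69.2], [-67.7, 7.1], [-85.9, -66.0], [4.0, -106.9]]
gate [0.64198269 0.08391684] (np.float64(254.74558379226752), np.float64(151.15218672432562)) ins [  6.7 106.4]
[[ 0.893  0.45  -0.001]
 [ 0.45  -0.893  0.002]
 [-0.    -0.002 -1.   ]]
side gate mid top/bottom px (np.float64(207.6073846965837), np.float64(180.43042525720264)) (np.float64(224.5373427653272), np.float64(173.74184350196344))
```

View pics/sidecrop.png

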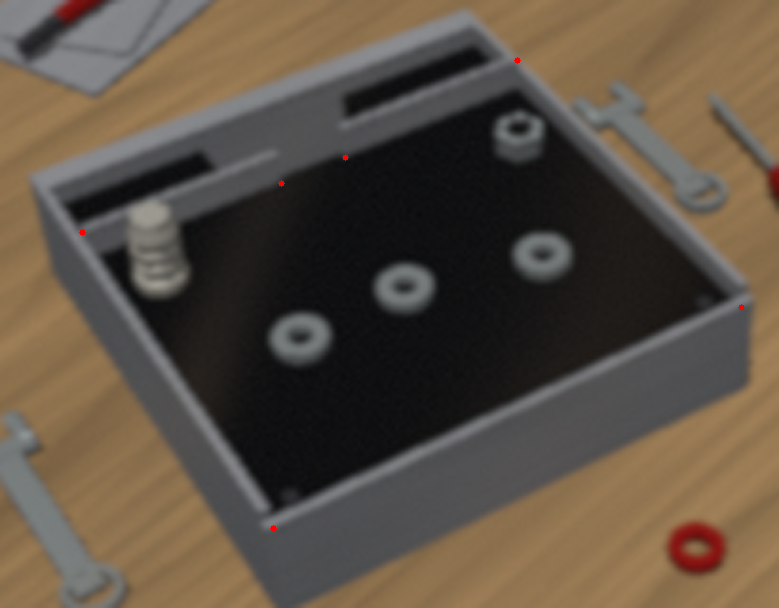

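The red marks, which are the tray fit projected into the side view, land on the gate corners (282,183)/(345,157), the fence ends and the near corners to within 2–3 mm. The plan is to use nearly shut fingers as a two-point cup, with the middle washer first.

```bash
cat >> h.py <<'E'
def rows(wps,tray_fr=True):
    "wps: (x,y,z,heading deg); tool -x pushes; heading in tray frame. prints shift/turn units from present pose"
    from bench import ctrl
    s=ctrl.get_state();t=tray();R0=R.from_rotvec(s["tool_rot"]);p0=s["position"]
    print("now tray mm",(toT(t,p0)*1e3).round(1),"z",p0[2].round(4),"f",s["ft_force"].round(1),"q",s["joint_positions"].round(2),"t",s["time"],"w",round(s["grip_width"],3))
    for x,y,z,h in wps:
        w=toW(t,[x,y]) if tray_fr else np.array([x,y])
        a=np.radians(h)+np.pi+t[2]
        X=np.array([np.cos(a),np.sin(a),0]);Z=np.array([0,0,-1.]);Rt=R.from_matrix(np.stack([X,np.cross(Z,X),Z],1))
        d=R0.inv().apply(np.array([*w,z])-p0)/.3; rv=(R0.inv()*Rt).as_rotvec()/np.radians(60)
        print(d.round(3).tolist(),rv.round(3).tolist())
E
python3 - <<'E'
from h import *
t=tray();h0=26.7-180-np.degrees(t[2])
rows([(.42,-.36,.22,h0+46),(.48,-.12,.22,h0+92)],False)
E
```

```text
now tray mm [-114.3 -731.8] z 0.2216 f [-0.1 -1.   0.2] q [ 1.12  0.32 -0.07  1.45  0.02  1.37 -0.06] t 0.1 w 0.996
[0.71, -0.463, 0.006] [-0.002, -0.001, -0.766]
[1.249, -1.088, 0.007] [-0.001, -0.001, -1.532]
```

jog_arm(moves=[0.1,-0.06,0,0,0,-0.1,-0.72,0.24,-0.15,0,0,0,-0.24,-0.72,0.38,-0.25,0,0,0,-0.4,-0.72,0.52,-0.34,0,0,0,-0.56,-0.72,0.64,-0.42,0,0,0,-0.7,-0.72,0.71,-0.46,0,0,0,-0.77,-0.72,0.71,-0.46,0,0,0,-0.77,-0.72,0.71,-0.46,0,0,0,-0.77,-0.72], newtons=20)

```text
time: 1.1
position: [0.4192, -0.3635, 0.2223]
tool_rot: [2.53, 1.862, -0.002]
ft_force: [-0.1, -0.3, -0.2]
grip_width: 0.186
grip_force: 0.0
```

Run:
```python
from h import *
t=tray();h0=26.7-180-np.degrees(t[2])
rows([(.48,-.12,.22,h0+92)],False)
```

```text
now tray mm [ -47.6 -489.8] z 0.2223 f [-0.1 -0.3 -0.2] q [ 0.94  0.13 -0.3   1.68  0.04  1.33  0.33] t 1.1 w 0.186
[0.835, -0.048, 0.007] [-0.001, 0.001, -0.767]
```

jog_arm(moves=[0.12,-0.01,0,0,0,-0.1,-0.72,0.28,-0.02,0,0,0,-0.24,-0.72,0.46,-0.03,0,0,0,-0.4,-0.72,0.62,-0.04,0,0,0,-0.56,-0.72,0.76,-0.05,0,0,0,-0.7,-0.72,0.84,-0.05,0,0,0,-0.77,-0.72,0.84,-0.05,0,0,0,-0.77,-0.72,0.84,-0.05,0,0,0,-0.77,-0.72])

```text
time: 2.1
position: [0.4798, -0.1187, 0.2223]
tool_rot: [-1.598, -2.705, 0.001]
ft_force: [-0.8, -0.4, 0.8]
grip_width: 0.141
grip_force: 0.0
```

Run:
```python
from h import *
rows([(-.112,.007,.12,0),(-.112,.007,.064,0)])
```

```text
now tray mm [ -52.4 -237.6] z 0.2223 f [-0.8 -0.4  0.8] q [ 0.73  0.01 -0.54  1.81  0.01  1.32  0.69] t 2.1 w 0.141
[0.726, 0.422, 0.341] [-0.001, 0.0, -0.769]
[0.726, 0.422, 0.527] [-0.001, 0.0, -0.769]
```

jog_arm(moves=[0.12,0.07,0,0,0,-0.12,-0.72,0.27,0.16,0.05,0,0,-0.28,-0.72,0.43,0.25,0.12,0,0,-0.44,-0.72,0.58,0.34,0.2,0,0,-0.6,-0.72,0.68,0.39,0.28,0,0,-0.72,-0.72,0.73,0.42,0.34,0,0,-0.77,-0.72,0.73,0.42,0.34,0,0,-0.77,-0.72,0.73,0.42,0.34,0,0,-0.77,-0.72])

```text
time: 3.1
position: [0.4845, 0.1344, 0.1209]
tool_rot: [0.407, 3.115, -0.001]
ft_force: [0.2, 0.1, 0.1]
grip_width: 0.143
grip_force: 0.0
```

Run:
```python
from h import *
from bench import ctrl
rows([(-.112,.007,.064,0)])
im=ctrl.get_image("top");p=im["pixels"]
c=cv2.resize(p[105:260,165:325],None,fx=3.8,fy=3.8,interpolation=cv2.INTER_CUBIC)
cv2.imwrite("pics/c2.png",c[:,:,::-1])
```

```text
now tray mm [-113.2    8.1] z 0.1209 f [0.2 0.1 0.1] q [ 0.44  0.15 -0.81  1.91  0.12  1.13  0.89] t 3.1 w 0.143
[-0.004, -0.003, 0.19] [-0.001, 0.001, 0.001]
```

View pics/c2.png

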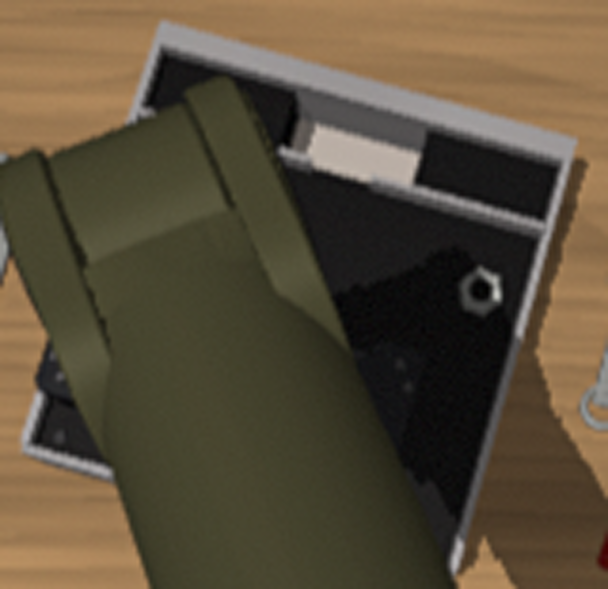

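The arm hides the washers in the top view, but the pose is as planned: tray (-113, 8), clear of the washers. Lowering now.

jog_arm(moves=[0,0,0.05,0,0,0,-0.72,0,0,0.1,0,0,0,-0.72,0,0,0.14,0,0,0,-0.72,0,0,0.17,0,0,0,-0.72,0,0,0.187,0,0,0,-0.72,0,0,0.187,0,0,0,-0.72,0,0,0.187,0,0,0,-0.72,0,0,0.187,0,0,0,-0.72])

```text
time: 4.15
position: [0.4839, 0.1366, 0.0649]
tool_rot: [0.401, 3.115, 0.0]
ft_force: [0.5, -0.1, -0.3]
grip_width: 0.137
grip_force: 0.0
```

Run:
```python
from h import *
from bench import ctrl
rows([(-.09,.007,.064,0),(0,.002,.064,0),(.0365,0,.064,0)])
p=ctrl.get_image("side")["pixels"][140:300,135:340]
cv2.imwrite("pics/s2.png",cv2.resize(p,None,fx=3.7,fy=3.7,interpolation=cv2.INTER_CUBIC)[:,:,::-1])
```

```text
now tray mm [-114.3   10.1] z 0.0649 f [ 0.5 -0.1 -0.3] q [ 0.4   0.23 -0.8   1.97  0.19  1.02  0.83] t 4.15 w 0.137
[-0.081, -0.011, 0.003] [0.0, 0.001, 0.005]
[-0.381, -0.029, 0.003] [0.0, 0.001, 0.005]
[-0.502, -0.036, 0.003] [0.0, 0.001, 0.005]
```

View pics/s2.png

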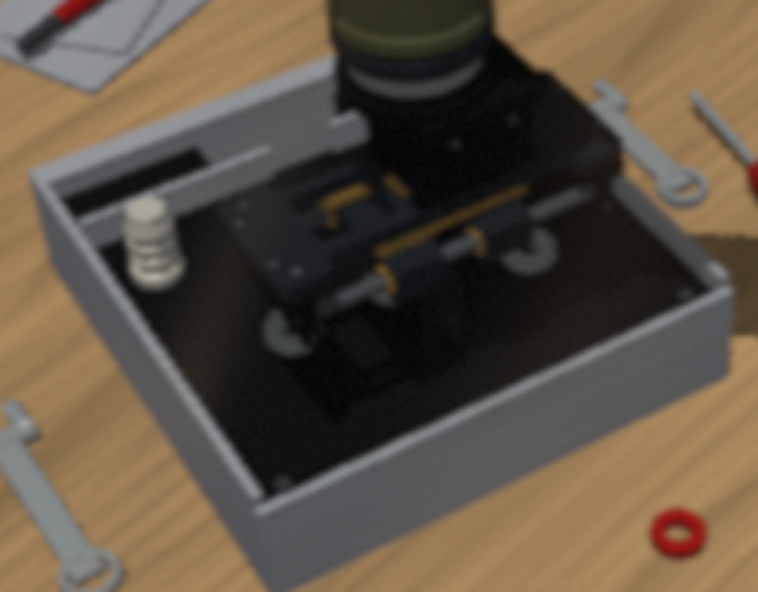

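The fingers are behind the middle washer, and the insulator is untouched and well clear. Pushing.

jog_arm(moves=[-0.04,-0.01,0.002,0,0,0,-0.72,-0.08,-0.01,0.002,0,0,0,-0.72,-0.13,-0.013,0.002,0,0,0,-0.72,-0.18,-0.016,0.002,0,0,0,-0.72,-0.23,-0.019,0.002,0,0,0,-0.72,-0.28,-0.022,0.002,0,0,0,-0.72,-0.33,-0.026,0.002,0,0,0,-0.72,-0.36,-0.028,0.002,0,0,0,-0.72])

```text
time: 5.2
position: [0.5869, 0.1006, 0.0637]
tool_rot: [0.402, 3.116, 0.0]
ft_force: [-0.9, -0.8, 0.7]
grip_width: 0.143
grip_force: 0.1
```

Run:
```python
from h import *
from bench import ctrl
rows([(.02,.0,.064,0),(.0365,0,.064,0)])
p=ctrl.get_image("side")["pixels"][140:300,135:340]
cv2.imwrite("pics/s3.png",cv2.resize(p,None,fx=3.7,fy=3.7,interpolation=cv2.INTER_CUBIC)[:,:,::-1])
```

```text
now tray mm [-5.5  1.9] z 0.0637 f [-0.9 -0.8  0.7] q [ 0.37  0.43 -0.72  1.75  0.31  1.08  0.87] t 5.2 w 0.143
[-0.085, -0.007, -0.001] [0.0, 0.0, 0.005]
[-0.14, -0.007, -0.001] [0.0, 0.0, 0.005]
```

View pics/s3.png

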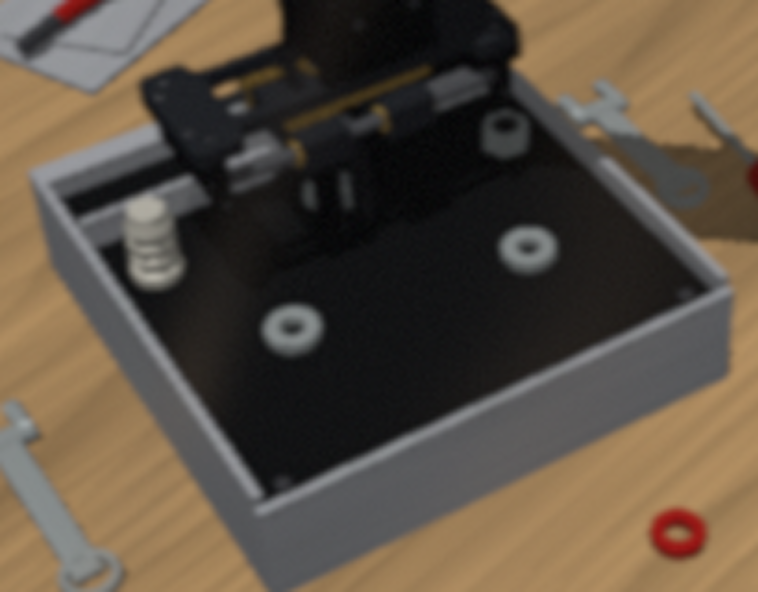

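The other two washers, the nut and the insulator haven't moved, and the middle washer is ahead of the fingers. Finishing the push, then backing off.

jog_arm(moves=[-0.04,-0.005,0,0,0,0,-0.72,-0.09,-0.007,0,0,0,0,-0.72,-0.14,-0.007,0,0,0,0,-0.72,-0.145,-0.007,0,0,0,0,-0.72,-0.145,-0.007,0,0,0,0,-0.72,-0.1,0,0,0,0,0,-0.72,0,0,-0.05,0,0,0,-0.72,0.1,0,-0.2,0,0,0,-0.72])

```text
time: 6.25
position: [0.5529, 0.1089, 0.122]
tool_rot: [-0.399, -3.11, 0.002]
ft_force: [1.1, 0.2, 1.4]
grip_width: 0.142
grip_force: 0.0
```

```bash
cat >> h.py <<'E'
def look():
    from bench import ctrl
    for n in("top","side"):
        im=ctrl.get_image(n);p=im["pixels"];pickle.dump(im,open(n+"_l.pkl","wb"))
        k,l,s,ce=cv2.connectedComponentsWithStats((p.min(2)>(95 if n=="top" else 80)).astype(np.uint8))
        for i in range(1,k):
            q=toT(tray(),ray(im,*ce[i],.067))*1e3
            if 20<s[i,4]<400 and abs(q[1])<125 and -165<q[0]<100: print(n,s[i,2:].tolist(),ce[i].round(1),q.round(1))
E
python3 - <<'E'
from h import *
rows([(-.11,.11,.13,-40)])
look()
E
```

```text
now tray mm [-40.5   1.1] z 0.122 f [1.1 0.2 1.4] q [ 0.42  0.3  -0.77  1.77  0.22  1.17  0.9 ] t 6.25 w 0.142
[0.229, 0.364, -0.026] [-0.004, -0.004, 0.673]
top [12, 13, 92] [212.1 189.9] [-71.4  69.8]
side [15, 11, 126] [277.3 206.7] [-86.4 -66.1]
side [16, 12, 139] [213.6 228.3] [-70.7  69.4]
```

jog_arm(moves=[0.04,0.05,-0.03,0,0,0.08,-0.72,0.09,0.13,-0.03,0,0,0.22,-0.72,0.14,0.21,-0.03,0,0,0.38,-0.72,0.19,0.28,-0.03,0,0,0.52,-0.72,0.21,0.32,-0.03,0,0,0.63,-0.72,0.215,0.325,-0.03,0,0,0.67,-0.72,0.215,0.325,-0.03,0,0,0.67,-0.72,0.215,0.325,-0.03,0,0,0.67,-0.72])

```text
time: 7.35
position: [0.5188, 0.219, 0.1325]
tool_rot: [1.446, 2.789, -0.001]
ft_force: [-0.7, -0.4, -0.4]
grip_width: 0.138
grip_force: 0.0
```

Run:
```python
from h import *
rows([(-.1055,.0985,.064,-40)])
look()
a=pickle.load(open("top_l.pkl","rb"))["pixels"][105:215,165:325];b=pickle.load(open("side_l.pkl","rb"))["pixels"][135:260,135:340]
f=lambda p:cv2.resize(p,(600,int(600*p.shape[0]/p.shape[1]//2*1.4)),interpolation=cv2.INTER_CUBIC)
cv2.imwrite("pics/s4.png",np.vstack([f(a),f(b)])[:600,:,::-1])
```

```text
now tray mm [-101.9   98.7] z 0.1325 f [-0.7 -0.4 -0.4] q [ 0.18  0.27 -0.72  1.76  0.2   1.18  0.02] t 7.35 w 0.138
[0.009, -0.008, 0.228] [-0.001, 0.0, 0.003]
top [9, 11, 73] [205.3 148.4] [ 22.4 116.1]
top [11, 11, 63] [291.  181.1] [   2.8 -105.9]
side [13, 11, 85] [271.  174.9] [   6.1 -108.3]
```

View pics/s4.png

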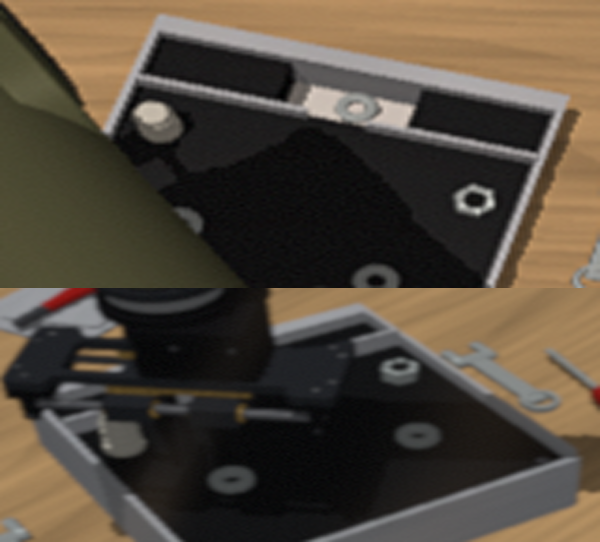

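Washer2 now lies on the slot's white floor (composite (357,107)), and the nut and insulator haven't moved. Next is washer1.

jog_arm(moves=[0.01,-0.005,0.05,0,0,0,-0.72,0.01,-0.005,0.1,0,0,0,-0.72,0.01,-0.005,0.16,0,0,0,-0.72,0.01,-0.005,0.2,0,0,0,-0.72,0.01,-0.005,0.226,0,0,0,-0.72,0.01,-0.005,0.226,0,0,0,-0.72,0.01,-0.005,0.226,0,0,0,-0.72,0.01,-0.005,0.226,0,0,0,-0.72])

```text
time: 8.45
position: [0.5166, 0.2211, 0.0656]
tool_rot: [1.447, 2.788, 0.001]
ft_force: [-0.1, 0.1, 0.2]
grip_width: 0.137
grip_force: 0.0
```

```bash
cat >> h.py <<'E'
def wp(L,z=.064):
    return [(x/1e3-.0232*np.cos(np.radians(h)),y/1e3-.0232*np.sin(np.radians(h)),z,h) for x,y,h in L]
E
python3 - <<'E'
from h import *
rows(wp([(-71,69.5,-40),(-30,35,-40),(-7,16,-40)]))
E
```

```text
now tray mm [-104.5  100.1] z 0.0656 f [-0.1  0.1  0.2] q [ 0.15  0.35 -0.7   1.83  0.26  1.05 -0.04] t 8.45 w 0.137
[-0.074, -0.007, 0.005] [0.001, 0.001, 0.002]
[-0.253, -0.007, 0.006] [0.001, 0.001, 0.002]
[-0.352, -0.007, 0.006] [0.001, 0.001, 0.002]
```

jog_arm(moves=[-0.035,-0.007,0.004,0,0,0,-0.72,-0.07,-0.007,0.004,0,0,0,-0.72,-0.12,-0.007,0.004,0,0,0,-0.72,-0.17,-0.007,0.004,0,0,0,-0.72,-0.22,-0.007,0.004,0,0,0,-0.72,-0.27,-0.007,0.004,0,0,0,-0.72,-0.31,-0.007,0.004,0,0,0,-0.72,-0.34,-0.007,0.004,0,0,0,-0.72])

```text
time: 9.45
position: [0.5736, 0.1356, 0.0638]
tool_rot: [-1.448, -2.788, 0.0]
ft_force: [-0.1, 0.2, 0.4]
grip_width: 0.136
grip_force: 0.1
```

Run:
```python
from h import *
rows(wp([(-1,11,-32),(6,6.5,-24),(13,3.5,-16),(20,1.5,-8),(28,0,0),(36,0,0),(48,0,0),(60,0,0)]))
look()
```

```text
now tray mm [-27.4  32.3] z 0.0638 f [-0.1  0.2  0.4] q [ 0.26  0.4  -0.65  1.76  0.27  1.07  0.13] t 9.45 w 0.136
[-0.036, -0.009, -0.001] [-0.0, -0.0, -0.132]
[-0.066, -0.016, -0.001] [-0.0, -0.0, -0.265]
[-0.094, -0.019, -0.001] [-0.0, -0.0, -0.398]
[-0.121, -0.018, -0.001] [-0.0, -0.0, -0.532]
[-0.151, -0.014, -0.001] [-0.0, -0.0, -0.665]
[-0.172, 0.003, -0.001] [-0.0, -0.0, -0.665]
[-0.202, 0.029, -0.001] [-0.0, -0.0, -0.665]
[-0.233, 0.055, -0.001] [-0.0, -0.0, -0.665]
top [12, 9, 53] [268.6 145.1] [ 74.2 -28.8]
side [14, 6, 48] [185.3 178.2] [97.6 50.8]
side [15, 12, 126] [277.3 206.6] [-86.2 -66.1]
```

jog_arm(moves=[-0.036,-0.009,0,0,0,-0.13,-0.72,-0.066,-0.016,0,0,0,-0.265,-0.72,-0.094,-0.019,0,0,0,-0.4,-0.72,-0.121,-0.018,0,0,0,-0.53,-0.72,-0.15,-0.014,0,0,0,-0.665,-0.72,-0.165,-0.003,0,0,0,-0.665,-0.72,-0.165,-0.003,0,0,0,-0.665,-0.72,-0.165,-0.003,0,0,0,-0.665,-0.72])

```text
time: 10.55
position: [0.6007, 0.096, 0.0638]
tool_rot: [-0.41, -3.115, -0.0]
ft_force: [0.0, 0.0, 0.4]
grip_width: 0.138
grip_force: 0.0
```

Run:
```python
from h import *
rows(wp([(48,0,0),(60,0,0)]))
look()
a=pickle.load(open("top_l.pkl","rb"))["pixels"][105:215,165:325];b=pickle.load(open("side_l.pkl","rb"))["pixels"][135:260,135:340]
f=lambda p:cv2.resize(p,(600,int(600*p.shape[0]/p.shape[1]//2*1.4)),interpolation=cv2.INTER_CUBIC)
cv2.imwrite("pics/s5.png",np.vstack([f(a),f(b)])[:600,:,::-1])
```

```text
now tray mm [9. 1.] z 0.0638 f [0.  0.  0.4] q [ 0.4   0.47 -0.75  1.71  0.35  1.1   0.85] t 10.55 w 0.138
[-0.053, -0.003, -0.001] [0.0, -0.0, -0.0]
[-0.093, -0.003, -0.001] [0.0, -0.0, -0.0]
top [4, 8, 22] [202.3 147.3] [ 22.9 124. ]
top [11, 13, 75] [263.8 212.3] [-88.7 -64. ]
side [12, 8, 48] [201.3 175.5] [87.1 18.1]
side [15, 11, 125] [277.3 206.7] [-86.3 -66. ]
```

View pics/s5.png

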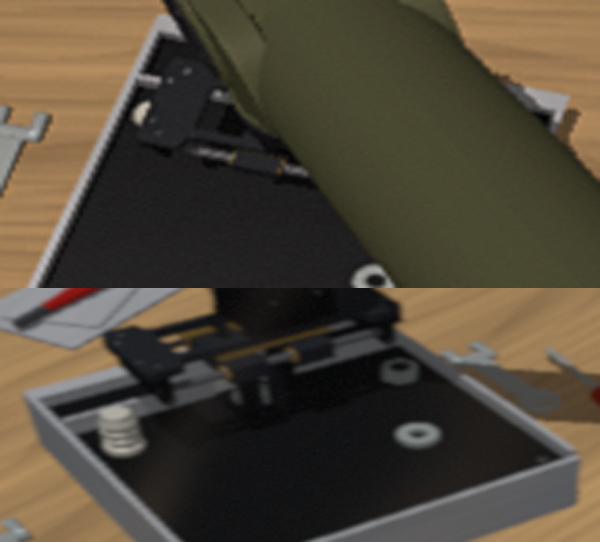

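Washer1 is swept along ahead of the fingers, since it is no longer on the open deck. Finishing the push.

jog_arm(moves=[-0.04,-0.003,0,0,0,0,-0.72,-0.09,-0.003,0,0,0,0,-0.72,-0.098,-0.003,0,0,0,0,-0.72,-0.098,-0.003,0,0,0,0,-0.72,-0.098,-0.003,0,0,0,0,-0.72,-0.05,0,0,0,0,0,-0.72,0.05,0,-0.05,0,0,0,-0.72,0.15,0,-0.2,0,0,0,-0.72])

```text
time: 11.65
position: [0.5537, 0.1069, 0.122]
tool_rot: [-0.408, -3.109, 0.002]
ft_force: [0.1, -0.2, 0.7]
grip_width: 0.14
grip_force: 0.0
```

Run:
```python
from h import *
rows([(-.1225,-.0915,.13,35),(-.1225,-.0915,.064,35)])
look()
```

```text
now tray mm [-39.2  -0.6] z 0.122 f [ 0.1 -0.2  0.7] q [ 0.46  0.32 -0.82  1.77  0.25  1.17  0.88] t 11.65 w 0.14
[0.278, -0.303, -0.024] [-0.0, -0.006, -0.583]
[0.277, -0.302, 0.196] [-0.0, -0.006, -0.583]
side [15, 12, 129] [277.3 206.6] [-86.1 -66.2]
```

jog_arm(moves=[0.04,-0.04,-0.024,0,0,-0.08,-0.72,0.1,-0.11,-0.024,0,0,-0.2,-0.72,0.17,-0.18,-0.024,0,0,-0.34,-0.72,0.23,-0.25,-0.024,0,0,-0.47,-0.72,0.265,-0.29,-0.024,0,0,-0.55,-0.72,0.278,-0.303,-0.024,0,0,-0.583,-0.72,0.278,-0.303,-0.024,0,0,-0.583,-0.72,0.278,-0.303,-0.024,0,0,-0.583,-0.72])

```text
time: 12.75
position: [0.4533, 0.0409, 0.1309]
tool_rot: [0.546, -3.094, 0.0]
ft_force: [-0.7, -0.2, 1.1]
grip_width: 0.136
grip_force: 0.0
```

Run:
```python
from h import *
rows([(-.1225,-.0915,.064,35)])
look()
im=pickle.load(open("top_l.pkl","rb"));cv2.imwrite("pics/s6.png",cv2.resize(im["pixels"][90:270,150:340],(760,600))[:,:,::-1])
t=tray()
p=im["pixels"]
for y in (-.015,-.005,.005,.015): print([p[int(round(v)),int(round(u))].min() for x in (.058,.064,.07,.076,.082,.088,.094) for u,v in [proj(im,[*toW(t,[x,y]),.008])]])
```

```text
now tray mm [-119.1  -90.3] z 0.1309 f [-0.7 -0.2  1.1] q [ 0.76  0.01 -0.9   2.    0.01  1.13  1.78] t 12.75 w 0.136
[0.011, 0.003, 0.223] [-0.0, -0.0, -0.0]
top [9, 15, 99] [205.  150.3] [ 17.6 115.4]
side [9, 10, 59] [273.8 206.2] [-81.3 -61. ]
[np.uint8(23), np.uint8(32), np.uint8(128), np.uint8(116), np.uint8(107), np.uint8(101), np.uint8(114)]
[np.uint8(22), np.uint8(21), np.uint8(98), np.uint8(135), np.uint8(159), np.uint8(157), np.uint8(131)]
[np.uint8(25), np.uint8(25), np.uint8(121), np.uint8(140), np.uint8(128), np.uint8(113), np.uint8(134)]
[np.uint8(22), np.uint8(17), np.uint8(138), np.uint8(164), np.uint8(160), np.uint8(164), np.uint8(165)]
```

Run:
```python
from h import *
for f in("top.pkl","top_l.pkl"):
    p=pickle.load(open(f,"rb"))["pixels"].min(2)
    print(f,*[" ".join(f"{int(x):3d}" for x in r[238:278]) for r in p[134:158]],sep="\n")
```

```text
top.pkl
 20  22  17   6   7  36  62  62  70  74  74  74  74  74  75  74  75  75  74  75  75  74  73  72  69  71  73  75  82  83 106 117 123 135 136 144 143 143 145 144
 19  21  17   2  11  29  63  61  63  73  75  73  74  75  76  75  74  75  75  76  75  75  75  74  74  74  72  71  72  70  73  74  83 104 107 122 127 138 145 145
 21  23  16   0   1  32  69  67  65  73  76  72  73  73  73  73  75  75  75  76  74  75  75  75  75  74  75  74  74  72  71  71  71  73  68  85  87 108 120 127
 21  22  10   0  19  53  77  76  70  82 106  87  83  73  75  72  72  71  73  74  75  74  75  74  75  74  75  74  75  75  75  73  72  73  72  73  71  74  77  89
 18  18   3   2  28  65  80  79  74  94 144 130 125 107 105  84  74  74  70  72  73  73  73  75  76  74  75  74  75  74  75  75  75  75  74  75  71  74  72  68
 20  13   0   1  32  75  80  76  75  97 156 158 155 145 144 129 120 105  84  83  73  73  73  73  74  72  73  75  76  74  75  75  74  75  74  75  73  75  72  51
 19   6   3   9  46  82  80  76  85 128 157 156 155 154 156 156 154 143 129 126 109 101  84  74  74  71  73  72  73  73  74  73  72 
[... 5897 characters left out ...]
  83  89 114 116 128 134 146 156 160 157 120  63  42  33  25
 23  24  23  24  24  21  23  24  23  24  23  24  22  23  23  22  23  24  21  20  22  21  18  24  46  66  73  79  80  86  94 115 124 136 144 129 123 118 111  87
 23  22  24  25  24  24  25  23  24  23  26  21  24  24  24  23  25  24  22  22  22  20  22  22  32  46  52  62  66  74  79  78  76  94 115 119 134 139 150 140
 22  23  23  24  23  24  22  25  23  23  25  25  21  24  24  21  24  25  23  24  22  26  21  25  21  22  25  26  34  52  62  63  67  73  81  83  92  99 119 131
 23  24  23  25  25  23  23  24  23  24  22  24  25  21  22  24  21  22  24  21  23  22  22  23  23  21  19  21  20  25  26  32  43  53  61  65  74  79  82  83
```

Two overlapping washers now show in the slot around (259,145), with nothing left in the gate. On to washer3.

jog_arm(moves=[0.01,0.002,0.05,0,0,0,-0.72,0.01,0.002,0.1,0,0,0,-0.72,0.01,0.002,0.15,0,0,0,-0.72,0.01,0.002,0.2,0,0,0,-0.72,0.01,0.002,0.222,0,0,0,-0.72,0.01,0.002,0.222,0,0,0,-0.72,0.01,0.002,0.222,0,0,0,-0.72,0.01,0.002,0.222,0,0,0,-0.72])

```text
time: 13.85
position: [0.4509, 0.0401, 0.0649]
tool_rot: [-0.546, 3.093, -0.001]
ft_force: [-1.0, -1.0, -0.1]
grip_width: 0.141
grip_force: 0.0
```

Run:
```python
from h import *
rows(wp([(-86.3,-66.1,35),(-30,-27,35),(-10,-13,35)]))
```

```text
now tray mm [-121.3  -91.7] z 0.0649 f [-1.  -1.  -0.1] q [ 0.73  0.12 -0.9   2.08  0.11  0.99  1.69] t 13.85 w 0.141
[-0.067, 0.003, 0.003] [-0.001, 0.001, -0.0]
[-0.296, 0.002, 0.003] [-0.001, 0.001, -0.0]
[-0.377, 0.002, 0.003] [-0.001, 0.001, -0.0]
```

jog_arm(moves=[-0.035,0.003,0.002,0,0,0,-0.72,-0.07,0.003,0.002,0,0,0,-0.72,-0.12,0.003,0.002,0,0,0,-0.72,-0.17,0.003,0.002,0,0,0,-0.72,-0.23,0.003,0.002,0,0,0,-0.72,-0.29,0.003,0.002,0,0,0,-0.72,-0.34,0.003,0.002,0,0,0,-0.72,-0.37,0.003,0.002,0,0,0,-0.72])

```text
time: 14.85
position: [0.5553, 0.0796, 0.0636]
tool_rot: [0.547, -3.093, -0.001]
ft_force: [0.0, -0.1, 0.1]
grip_width: 0.139
grip_force: 0.1
```

Run:
```python
from h import *
rows(wp([(-2,-8,28),(6,-4.5,20),(13,-2,12),(20,-.5,5),(28,0,0),(33,0,0)]))
look()
```

```text
now tray mm [-30.6 -26.6] z 0.0636 f [ 0.  -0.1  0.1] q [ 0.53  0.39 -0.85  1.83  0.33  1.07  1.48] t 14.85 w 0.139
[-0.037, 0.005, -0.001] [0.001, -0.0, 0.117]
[-0.068, 0.01, -0.001] [0.001, -0.0, 0.25]
[-0.095, 0.014, -0.001] [0.001, -0.0, 0.384]
[-0.121, 0.013, -0.001] [0.001, -0.0, 0.5]
[-0.148, 0.005, -0.001] [0.001, -0.0, 0.584]
[-0.161, -0.005, -0.001] [0.001, -0.0, 0.584]
top [9, 15, 102] [205.  150.4] [ 17.4 115.3]
```

jog_arm(moves=[-0.037,0.005,0,0,0,0.117,-0.72,-0.068,0.01,0,0,0,0.25,-0.72,-0.095,0.014,0,0,0,0.384,-0.72,-0.121,0.013,0,0,0,0.5,-0.72,-0.148,0.005,0,0,0,0.584,-0.72,-0.161,-0.005,0,0,0,0.584,-0.72,-0.161,-0.005,0,0,0,0.584,-0.72,-0.161,-0.005,0,0,0,0.584,-0.72])

```text
time: 15.95
position: [0.5999, 0.094, 0.0638]
tool_rot: [-0.409, -3.114, 0.0]
ft_force: [-0.7, -0.3, 0.2]
grip_width: 0.139
grip_force: 0.0
```

Run:
```python
from h import *
rows([(.0375,0,.064,0)])
look()
```

```text
now tray mm [ 8.8 -1.2] z 0.0638 f [-0.7 -0.3  0.2] q [ 0.37  0.45 -0.7   1.72  0.32  1.09  0.87] t 15.95 w 0.139
[-0.096, 0.004, -0.001] [-0.0, -0.0, -0.0]
top [5, 11, 33] [202.7 147.9] [ 21.8 122.6]
side [12, 8, 46] [202.1 175.3] [86.6 16.3]
side [6, 5, 21] [210.3 182.2] [56.3 12. ]
```

jog_arm(moves=[-0.04,0.004,0,0,0,0,-0.72,-0.09,0.004,0,0,0,0,-0.72,-0.098,0.004,0,0,0,0,-0.72,-0.098,0.004,0,0,0,0,-0.72,-0.098,0.004,0,0,0,0,-0.72,-0.05,0,0,0,0,0,-0.72,0.05,0,-0.05,0,0,0,-0.72,0.15,0,-0.2,0,0,0,-0.72])

```text
time: 17.05
position: [0.553, 0.1056, 0.122]
tool_rot: [-0.409, -3.109, 0.002]
ft_force: [0.4, 0.1, 0.4]
grip_width: 0.139
grip_force: 0.0
```

Run:
```python
from h import *
rows([(-.12,-.11,.2,0),(-.12,-.23,.2,0)])
```

```text
now tray mm [-39.6  -2. ] z 0.122 f [0.4 0.1 0.4] q [ 0.42  0.3  -0.76  1.77  0.22  1.17  0.9 ] t 17.05 w 0.139
[0.269, -0.361, -0.258] [-0.002, -0.005, -0.0]
[0.269, -0.761, -0.257] [-0.002, -0.005, -0.0]
```

jog_arm(moves=[0.04,-0.03,-0.12,0,0,0,-0.72,0.08,-0.12,-0.24,0,0,0,-0.72,0.12,-0.26,-0.3,0,0,0,-0.72,0.15,-0.42,-0.3,0,0,0,-0.72,0.15,-0.58,-0.3,0,0,0,-0.72,0.15,-0.72,-0.3,0,0,0,-0.72,0.15,-0.8,-0.3,0,0,0,-0.72,0.15,-0.8,-0.3,0,0,0,-0.72])

```text
time: 18.05
position: [0.4497, -0.1155, 0.2134]
tool_rot: [-0.416, -3.113, 0.001]
ft_force: [0.9, -0.1, 0.2]
grip_width: 0.141
grip_force: 0.0
```

Run:
```python
from h import *
rows([])
look()
a=pickle.load(open("top_l.pkl","rb"))["pixels"][105:260,165:325];b=pickle.load(open("side_l.pkl","rb"))["pixels"][140:290,135:295]
f=lambda p:cv2.resize(p,(400,int(400*p.shape[0]/p.shape[1])),interpolation=cv2.INTER_CUBIC)
a,b=f(a),f(b);h=min(len(a),len(b))
cv2.imwrite("pics/s7.png",np.hstack([a[:h],b[:h]])[:,:,::-1])
```

```text
now tray mm [ -82.2 -242.3] z 0.2134 f [ 0.9 -0.1  0.2] q [ 0.8  -0.06 -0.58  1.88 -0.03  1.31  1.53] t 18.05 w 0.141
top [10, 15, 112] [205.3 150.7] [ 16.8 114.5]
top [11, 12, 64] [291. 181.] [   3.1 -105.8]
side [12, 9, 68] [271.3 174.2] [   7.8 -110.1]
```

View pics/s7.png

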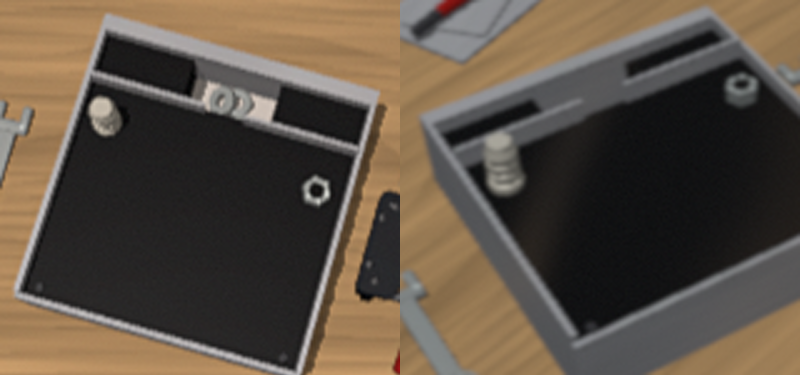

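The deck is clear apart from the nut and insulator, which haven't moved. The washers are stacked in the slot around (230,100) in the picture. Handing in.

```bash
python3 -c "
from bench import ctrl
print(ctrl.close_job())"
```

```text
the job is handed in; nothing more can be done
None
```

I swept all three steel washers through the gate one at a time, and each dropped into the slot before the next followed; the nut and insulator stayed put, the arm never went near the tools, and I handed the job in at about 18 s.

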